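# Open the catch-locked sliding lid of a mosaic tile box

### The arm

A 6-joint arm with a two-finger parallel gripper is mounted at the origin on the work surface. World frame = base frame: x ahead of the robot, y to its left, z up, the work surface at z = 0. Lengths are in m, angles in rad, forces in N, time in s.
With the tool pointing down it reaches from about 0.35 to 0.975 m from the base axis. Payload 7.1 kg.
Tool frame: the origin (TCP) lies at the very end of the fingers, on their centre line; the grasp point (between the pads) lies 19 mm behind it; x points along the fingers, y is the direction in which the jaws open and shut, and the axes are right-handed (so a half turn about x gives the same grasp; the last joint's range is limited). The gripper opens to 88 mm and grips with 3 to 60 N. Pads are 20 mm wide; open, the fingers measure 115 mm over their backs; the gripper's body (75 mm by 178 mm) begins 61 mm behind the grasp point.
Start: joints at [-1.347, 0.423, 1.63, -0, 1.089, -0.019], TCP at [0.15, -0.607, 0.223] pointing down, gripper open.
Joint ranges: [-3, 3], [-0.9, 2.11], [0.09, 2.58], [-1.31, 4.45], [0.11, 2.69], [-2.54, 2.54]. Speed limits (rad/s): [2.39, 2.39, 3.01, 3.14, 3.14, 3.14].

### API

Orientations are given as a unit quaternion [w, x, y, z].
In Python, from rig import env gives the robot as it stands.
- The arm moves only by the tool move_arm, never from a script. Its argument "series" is a list that holds one entry, the list of rows, each a list of 5 numbers: the shift along the tool's x, y, z in cm, then the turn about the tool's x in degrees, then the opening in per cent of the stroke, from 0 (shut) to 100 (fully open). In form: [[[tx, ty, tz, yaw, grip], ...]]. A call has 1 to 20 rows; each row is the pose to reach, as a shift and turn from the pose commanded when the call began, along the tool's axes at that moment; what a row does not reach only later rows make up. A row lasts 1/10 s, in which the tool goes at most 50 mm and 8.59 degrees, less where a joint would pass 70% of its speed; a pose out of reach is approached as far as the arm can. A call with a gripper value outside its range is refused whole. The fingers move at their own pace and stop on an object; the grip force is fixed at half the most. Time passes only in rows, so rows that repeat a pose let the fingers close. It gives the time, the measured TCP pose, the force and the opening at its end, in the units of the state.
- env.state(): the state, without advancing time (a new reading comes with each control period).
- env.snapshot(name): name is "scene" or "top"; returns a dict with "frame" (420x560x3 uint8, red, green, blue), "range_z" (420x560 float32, m along the optical axis (not along the pixel's ray), 0 where there is no reading), "camera_matrix" (3x3 intrinsics, pixels), "world_to_cam" (4x4, takes a point from world to camera coordinates). Camera axes: x right, y down, z forward; pixel columns grow to the right and rows downward; lengths in m; the calibration is good to about 2 mm. A picture is of the moment at which its call begins.
- env.job_done(): hands the job in, once; it reports no verdict.
The state is a dict: "t": time; "qpos": joint angles; "qd": joint speeds; "effort": joint torques, N m; "position": TCP position; "tcp_rot": TCP orientation; "contact_force": force on the tool from outside, world axes, zero at the start; "ft_torque": the same for the moment, N m; "gripper_width": opening from 0.0 (shut) to 1.0 (fully open).
Only numpy, scipy, OpenCV 4.12 (cv2) and the standard library are available. Lean on these libraries where they do the work, as an engineer would, in place of code of your own. Each camera call takes 0.05 s, during which the arm holds its last target. There are 200 camera calls.

### The job

Open the wooden tile box: reach a closed fingertip down through the window in its lid, press the sprung steel plate underneath down and keep it down while pushing the lid's front bar past the plate's two teeth, then go on pushing until the lid is fully open against the far end of the box. Then draw the finger out, so that the plate springs back up with its teeth standing in the window. Only push: do not lift the lid, and leave the craft things around the box where they are.

Things in the scene. Friction and masses are not known exactly. Their poses are not given: they have to be found in the camera images.
- tilebox: Fixed wooden box, 292 mm long (x), 180 wide (y), side walls 72 high. Origin on its underside at mid-width, 155 mm from its near end, 137 from its far end. x = the lid's opening direction, z up. The lid runs on ledges 50 mm above the table, kept down by lips whose inner edges are at y = +-68 mm. Inside face of the far end wall (the lid's end stop) at x = 125 mm.
- lid: Loose wooden sliding lid, 190 mm long (x), 153 wide, 10 thick, about 160 g; origin at the centre of its underside, axes as the box's. A window (lid x = 17 to 81 mm, 104 wide) is closed at its far side by a front bar (x = 81 to 95). Shut: origin at box x = -46 to -39 mm, the bar blocked by the catch's two teeth. Fully open: bar against the far end wall, origin at box x = +30 mm.
- lid_window (a point): centre of the lid's window (64 mm along x, 104 across), level with the lid's top 60 mm above the table; lid x = 49 mm. Moves with the lid.
- lid_bar (a point): middle of the near face of the lid's front bar, at its top edge (lid x = 81 mm): the face to push, from inside the window, along the box's x. At box x = 111 mm when fully open.
- catch (a joint): how far the sprung catch plate is pressed straight down, m: 0 = up, 0.018 = bottomed. About 3 N starts it, 8.5 N bottoms it. From 0.012 on, its teeth are below the lid and the bar can pass; 0.015 is a safe depth. It springs up when released, unless the lid's bar lies over the teeth.
- catch_pad (a point): centre of the catch plate's flat top (box x = 49 mm, y = 0), 46 mm above the table when up. Steel plate under the window, box x = -20 to 118 mm, 100 wide: a fingertip can slide along it while pressing. Two teeth 16 mm tall stand on it at box x = 58 to 66 mm, y = +-36 to +-48 mm; the 72 mm between them is free for the finger.
- bowl: loose purple bowl, 100 mm across, 45 high; origin under its centre; leave alone
- glue: loose white glue bottle, 38 mm across, 85 high; origin under its centre; leave alone
- jar: loose glass jar, 60 mm across, 70 high; origin under its centre; leave alone
- star: loose wooden star-shaped coaster with coloured tiles, about 140 mm across, 14 high; origin under its centre; leave alone
- tweezers: loose steel tweezers lying flat, 125 mm long, 10 high; origin at mid-length underneath; leave alone
- brush: loose brush lying flat, 160 mm long; leave alone
- mug: loose white mug, 76 mm across, 80 high; origin under its centre; leave alone
Things that resemble listed ones, but are neither listed nor needed, are in the scene too. What is shaped like the lid but turquoise is not meant.

How it is judged:
On the way, in this order (a step that is already met when the one before it is completed fails the run):
1. the catch plate is pressed down while the lid is still shut (value of joint catch above 0.009 m and x of lid in the frame of tilebox below -0.035 m), for 0.02 s.
2. the lid's bar goes over the teeth with the plate down (value of joint catch above 0.01 m and x of lid in the frame of tilebox above -0.028 m), for 0.05 s.
At the end, for the whole second after the job is handed in: the lid rests in its grooves within 8 mm of its fully open position, the catch plate is back up within 3 mm with its teeth in the window, and the bystanders are within 30 mm of where they stood (x of lid in the frame of tilebox between 0.022 and 0.036 m and z of lid in the frame of tilebox between 0.044 and 0.056 m and value of joint catch below 0.003 m and linear speed of lid below 0.01 m/s and distance of each of bowl, glue, jar, star, tweezers, brush, mug from where it was at the start of the episode below 0.03 m); the robot touches nothing.
It fails at once if the lid is lifted (8 mm or more) or tilted out of its grooves (z of lid in the frame of tilebox above 0.058 m or angle between lid's own z axis and vertical above 0.12 rad).
It fails at once if a thing around the box is moved more than 30 mm (distance of any of bowl, glue, jar, star, tweezers, brush, mug from where it was at the start of the episode above 0.03 m).
It also fails if it takes over 38 s, if anything falls off the work surface, if the arm or the gripper's body presses on something with over 40 N, if the wrist force passes 120 N, or if a joint passes its speed limit or range.

## Working session

There is one attempt and no reset: what is moved stays moved. The work goes in short steps, Python scripts to look and compute and a tool call to move; the robot and the scene stay as the last step left them, time stands still between calls to the robot, and variables do not carry over. Pictures are saved under pics/ and viewed, about 8 in all and at most 12, crops included, and the job is handed in when it is done.

Besides the shell and the picture viewer there is one more tool, called after "Emit:" as name(argument=value, ...) on one line, values as JSON. move_arm: Moves the arm, as the interface text tells. Its arguments: {"type":"object","properties":{"series":{"type":"array"}},"required":["series"]}

```bash
mkdir -p pics; cat > h.py <<'E'
import numpy as np, cv2
from rig import env
def snap(n,f=None):
    s=env.snapshot(n)
    if f: cv2.imwrite('pics/'+f,s['frame'][:,:,::-1])
    return s
def world(s,u,v,z=None):
    K=s['camera_matrix'];T=np.linalg.inv(s['world_to_cam'])
    d=T[:3,:3]@np.linalg.inv(K)@np.array([u,v,1.]);o=T[:3,3]
    return o+d*((z-o[2])/d[2] if z is not None else s['range_z'][int(v),int(u)])
E
python3 - <<'E'
from h import *
import pickle
d={n:snap(n,n+'0.png') for n in('top','scene')}
pickle.dump(d,open('s0.pkl','wb'))
st=env.state();print(st)
E
```

```text
{'t': 0.1, 'qpos': array([-1.34700648e+00,  4.23745562e-01,  1.63056292e+00, -7.14480956e-06,
        1.08860894e+00, -1.89599112e-02]), 'qd': array([ 0.00049422, -0.00189648, -0.00193124,  0.00178348,  0.00219011,
       -0.00012182]), 'effort': array([ 7.84998192e-04, -5.45618641e+01, -2.74325395e+01,  6.45507197e-02,
        1.87962293e-02, -7.24988240e-06]), 'position': array([ 0.1501744 , -0.60619842,  0.22201111]), 'tcp_rot': array([-0.08514988, -0.70185427, -0.08608126,  0.70195449]), 'contact_force': array([-0.23079317, -0.0039373 , -0.58327028]), 'ft_torque': array([-0.02542272, -0.00125285, -0.05224117]), 'gripper_width': 0.9949868257699888}
```

View pics/top0.png

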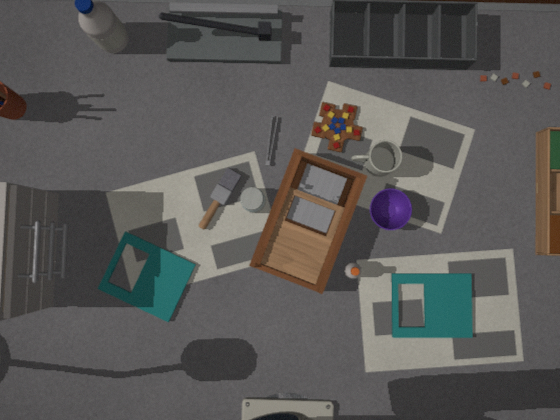

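View pics/scene0.png

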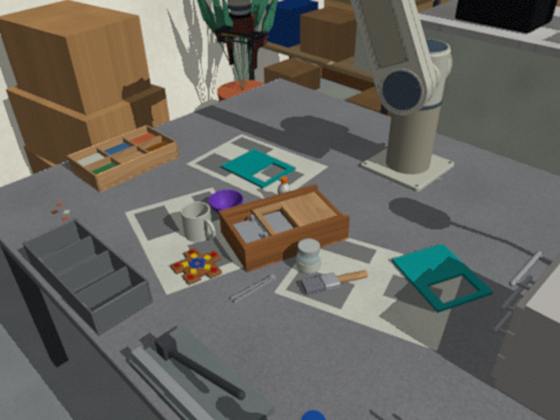

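```bash
python3 - <<'E'
from h import *
import pickle
d=pickle.load(open('s0.pkl','rb'));s=d['top']
c=s['frame'][140:300,235:385,::-1]
cv2.imwrite('pics/crop0.png',cv2.resize(c,None,fx=3.75,fy=3.75,interpolation=cv2.INTER_CUBIC))
for p in [(308,220),(288,405),(300,250),(322,185),(310,215)]: print(p,world(s,*p).round(4))
# box top rim: points with height 66-78mm around
H,W=420,560
K=s['camera_matrix'];T=np.linalg.inv(s['world_to_cam'])
u,v=np.meshgrid(np.arange(W),np.arange(H))
P=np.stack([u,v,np.ones_like(u)],-1)@np.linalg.inv(K).T*s['range_z'][...,None]
P=P@T[:3,:3].T+T[:3,3]
m=(abs(P[...,2]-.072)<.006)&(u>240)&(u<375)&(v>140)&(v<300)
n,l,stt,_=cv2.connectedComponentsWithStats(m.astype(np.uint8))
k=1+np.argmax(stt[1:,4]);pts=P[l==k]
r=cv2.minAreaRect(pts[:,:2].astype(np.float32));print(r,len(pts),pts[:,2].mean(),cv2.boxPoints(r))
E
```

```text
(308, 220) [ 0.5358 -0.0358  0.0438]
(288, 405) [ 0.0946 -0.0011  0.0088]
(300, 250) [ 0.465  -0.0185  0.0583]
(322, 185) [ 0.6192 -0.0665  0.0464]
(310, 215) [ 0.5477 -0.0402  0.0441]
((0.5352292060852051, -0.03575219213962555), (0.18039308488368988, 0.2923433780670166), 70.51823425292969) 2713 0.07148328969939889 [[ 3.6734504e-01 -7.2035514e-02]
 [ 6.4295107e-01 -1.6953403e-01]
 [ 7.0311338e-01  5.3112954e-04]
 [ 4.2750734e-01  9.8029643e-02]]
```

View pics/crop0.png

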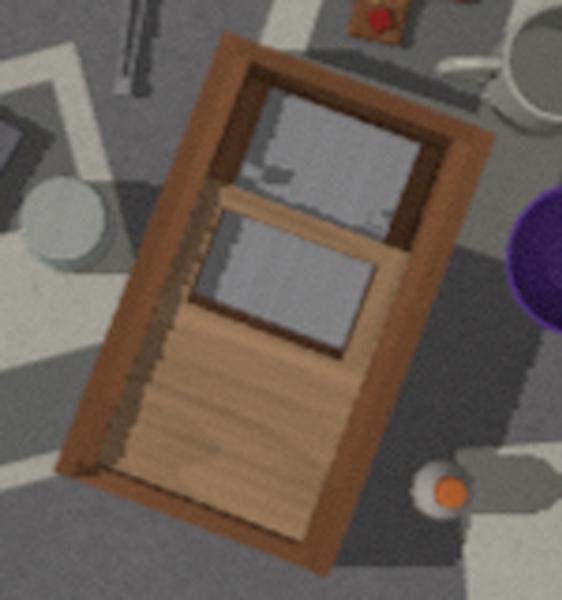

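The only box whose measured footprint (180 × 292 mm) and rim height (71.5 mm) match is the wooden one at top px (308,220). Its wooden lid has the window at about (310,215). The turquoise frames at (148,275) and (432,305) are decoys, and the crop confirms this. The crop also shows the lid shut, with the window and bar towards the far end (up).

```bash
cat >> h.py <<'E'
from scipy.spatial.transform import Rotation as R
ang=np.deg2rad(-19.48); ex=np.array([np.cos(ang),np.sin(ang),0]); ey=np.array([-ex[1],ex[0],0])
O=np.array([.5352,-.0358,0])+.009*ex
def tool():
    st=env.state();q=st['tcp_rot'];return st,R.from_quat(np.r_[q[1:],q[0]]).as_matrix()
def box(p): p=np.asarray(p)-O; return np.array([p@ex,p@ey,p[2]])
def go(bx,by,z):
    st,M=tool(); t=O+bx*ex+by*ey+[0,0,z]
    print('shift cm',(M.T@(t-st['position'])*100).round(2),'box now mm',(box(st['position'])*1e3).round(1),
     'yaw z->ex',np.degrees(np.arctan2(-(M.T@ex)[1],(M.T@ex)[2])).round(2),'F',(st['contact_force']).round(1),st['t'])
E
python3 - <<'E'
from h import *
import pickle
s=pickle.load(open('s0.pkl','rb'))['top']
print(tool()[1].round(3))
# crop px/3.75+offset: bar near face ends (228,208),(377,265); window near edge ends (190,300),(343,355)
for p in [(228,208),(377,265),(190,300),(343,355)]: print((box(world(s,p[0]/3.75+235,p[1]/3.75+140,.06))*1e3).round(1))
go(.010,0,.15)
E
```

```text
[[-0.     0.24  -0.971]
 [ 0.001 -0.971 -0.24 ]
 [-1.    -0.001 -0.   ]]
[33.9 47.6 60. ]
[ 34.  -51.3  60. ]
[-28.  49.  60.]
[-25.6 -51.6  60. ]
shift cm [  7.26 -45.06 -52.67] box now mm [-181.8 -666.1  222. ] yaw z->ex -146.61 F [-0.2 -0.  -0.6] 0.1
```

Emit:
move_arm(series=[[[0,-1.5,-1.7,-2,0],[0,-4,-4.7,-5,0],[0,-7,-8.2,-9,0],[0,-10,-11.7,-13,0],[0,-13,-15.2,-17,0],[0,-16,-18.7,-21,0],[0,-19,-22.2,-25,0],[0,-22,-25.7,-29,0],[0,-25,-29.2,-33,0],[1,-28,-32.7,-37,0],[2,-31,-36.2,-41,0],[3,-34,-39.7,-45,0],[4,-37,-43.2,-49,0],[5,-40,-46.7,-53,0],[6,-42.5,-49.7,-56,0],[7,-44.5,-52,-56.6,0],[7.2,-45.3,-52.4,-56.6,0],[7.2,-45.3,-52.4,-56.6,0],[7.2,-45.3,-52.4,-56.6,0],[7.2,-45.3,-52.4,-56.6,0]]])

```text
t: 2.1
position: [0.5495, -0.0421, 0.1511]
tcp_rot: [0.408, 0.578, 0.408, -0.578]
contact_force: [-0.6, -0.2, -1.2]
gripper_width: 0.005
```

```bash
python3 - <<'E'
from h import *
print(tool()[1].round(3));go(.005,-.001,.052)
s=snap('scene');c=s['frame'][130:290,180:390,::-1]
cv2.imwrite('pics/sc1.png',cv2.resize(c,None,fx=3.5,fy=3.5,interpolation=cv2.INTER_CUBIC))
E
```

```text
[[ 0.     0.942 -0.335]
 [-0.    -0.335 -0.942]
 [-1.     0.     0.   ]]
shift cm [ 9.91 -0.16 -0.02] box now mm [  6.6  -1.2 151.1] yaw z->ex -90.09 F [-0.6 -0.2 -1.2] 2.1
```

View pics/sc1.png

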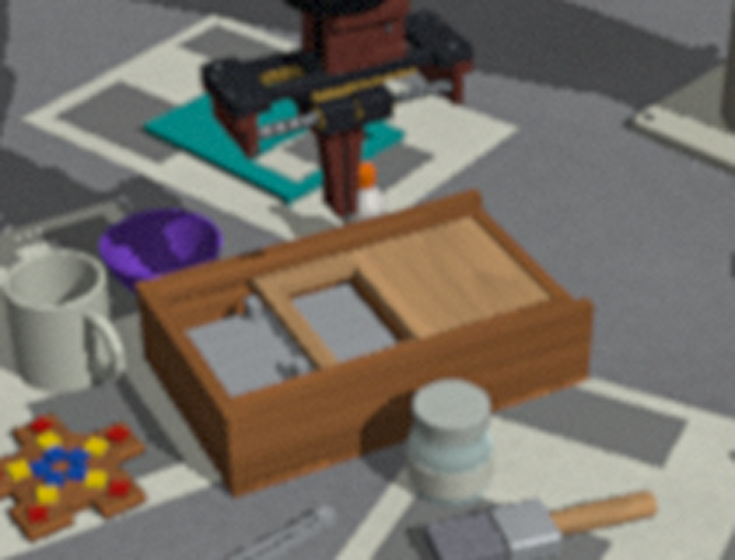

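The picture shows the closed fingertip at px (340,205), above the window at (345,315). The teeth are visible beyond the bar, so I can go down and press.

Emit:
move_arm(series=[[[1.5,-0.1,0,0,0],[4,-0.1,0,0,0],[6.5,-0.1,0,0,0],[8.5,-0.1,0,0,0],[9.7,-0.1,0,0,0],[10.2,-0.1,0,0,0],[10.5,-0.1,0,0,0],[10.8,-0.1,0,0,0],[11.1,-0.1,0,0,0],[11.4,-0.1,0,0,0],[11.7,-0.1,0,0,0],[12.0,-0.1,0,0,0],[12.1,-0.1,0,0,0],[12.1,-0.1,0,0,0],[12.1,-0.1,0,0,0]]])

```text
t: 3.65
position: [0.5492, -0.0409, 0.0301]
tcp_rot: [0.408, 0.577, 0.408, -0.577]
contact_force: [-4.3, -4.0, 7.1]
gripper_width: 0.007
```

```bash
python3 - <<'E'
from h import *
go(.097,-.001,.030)
E
```

```text
shift cm [0.02 9.11 0.09] box now mm [ 5.9 -0.1 30.1] yaw z->ex -90.0 F [-4.3 -4.   7.1] 3.65
```

Emit:
move_arm(series=[[[0.1,0.2,0,0,0],[0.1,0.5,0,0,0],[0.1,0.8,0,0,0],[0.1,1.1,0,0,0],[0.1,1.4,0,0,0],[0.1,1.7,0,0,0],[0.1,2.0,0,0,0],[0.1,2.3,0,0,0],[0.1,2.6,0,0,0],[0.1,2.9,0,0,0],[0.1,3.2,0,0,0],[0.1,3.5,0,0,0],[0.1,3.8,0,0,0],[0.1,4.1,0,0,0],[0.1,4.4,0,0,0],[0.1,4.7,0,0,0],[0.1,5.0,0,0,0],[0.1,5.0,0,0,0]]])

```text
t: 5.45
position: [0.5948, -0.0565, 0.0288]
tcp_rot: [-0.407, -0.577, -0.409, 0.578]
contact_force: [-6.0, 2.8, 7.3]
gripper_width: 0.004
```

```bash
python3 - <<'E'
from h import *
go(.097,-.001,.030)
s=snap('scene');c=s['frame'][130:290,180:390,::-1]
cv2.imwrite('pics/sc2.png',cv2.resize(c,None,fx=3.5,fy=3.5,interpolation=cv2.INTER_CUBIC))
E
```

```text
shift cm [-0.14  4.29  0.14] box now mm [54.1  0.4 28.8] yaw z->ex -90.01 F [-6.   2.8  7.3] 5.45
```

View pics/sc2.png

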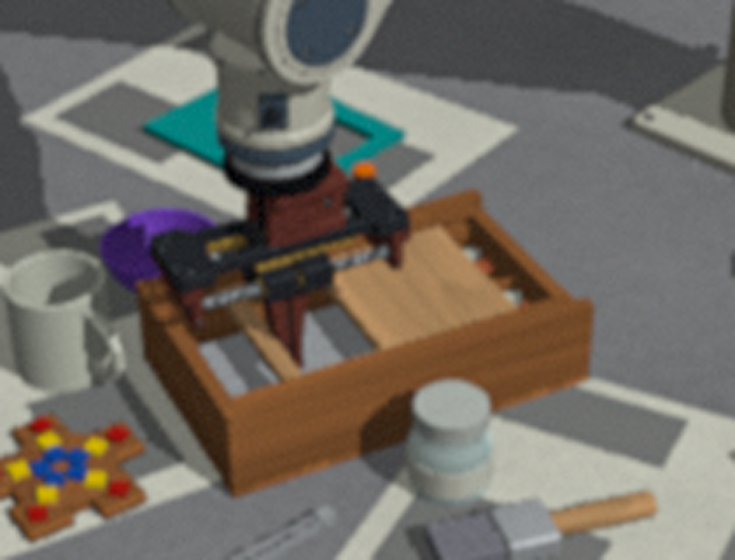

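The lid is moving: finger at px (290,340), bar ahead of it, plate bottomed. I'll push on to the end.

Emit:
move_arm(series=[[[0,0.3,0,0,0],[0,0.7,0,0,0],[0,1.1,0,0,0],[0,1.5,0,0,0],[0,1.9,0,0,0],[0,2.3,0,0,0],[0,2.7,0,0,0],[0,3.0,0,0,0],[0,3.3,0,0,0],[0,3.6,0,0,0],[0,3.8,0,0,0],[0,4.0,0,0,0],[0,4.2,0,0,0],[0,4.3,0,0,0],[0,4.3,0,0,0]]])

```text
t: 7.0
position: [0.6351, -0.0707, 0.0288]
tcp_rot: [-0.407, -0.577, -0.409, 0.578]
contact_force: [-7.8, 1.7, 8.3]
gripper_width: 0.004
```

```bash
python3 - <<'E'
from h import *
go(.097,-.001,.030)
E
```

```text
shift cm [-0.13  0.02  0.15] box now mm [96.8  0.5 28.8] yaw z->ex -90.01 F [-7.8  1.7  8.3] 7.0
```

Emit:
move_arm(series=[[[0,0.1,0,0,0],[0,0.2,0,0,0],[0,0.3,0,0,0],[0,0.3,0,0,0]]])

```text
t: 7.4
position: [0.6379, -0.0716, 0.0288]
tcp_rot: [-0.407, -0.577, -0.409, 0.578]
contact_force: [-8.2, 3.6, 8.9]
gripper_width: 0.006
```

```bash
python3 - <<'E'
from h import *
go(.097,-.001,.030)
E
```

```text
shift cm [-0.12 -0.27  0.15] box now mm [99.7  0.5 28.8] yaw z->ex -90.01 F [-8.2  3.6  8.9] 7.4
```

Force is still flat, so the lid isn't at the stop yet. I'll look before pushing more.

```bash
python3 - <<'E'
from h import *
s=snap('scene');c=s['frame'][130:290,180:390,::-1]
s=snap('top');d=s['frame'][140:300,235:385,::-1]
f=lambda x:cv2.resize(x,(int(x.shape[1]*2.2),352),interpolation=cv2.INTER_CUBIC)
cv2.imwrite('pics/sc3.png',np.hstack([f(c),f(d)]))
E
```

```text
(no output)
```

View pics/sc3.png

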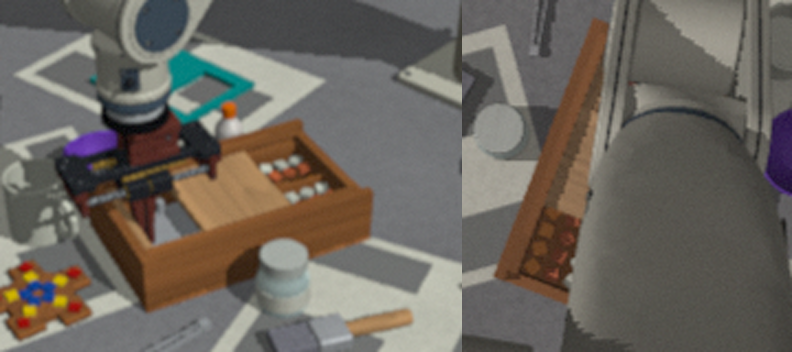

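The lid is nearly at the far wall and tracking the finger. I'll go on in 1 mm steps until it resists.

Emit:
move_arm(series=[[[0,0.1,0,0,0],[0,0.2,0,0,0],[0,0.3,0,0,0],[0,0.4,0,0,0],[0,0.4,0,0,0]]])

```text
t: 8.0
position: [0.6385, -0.0719, 0.0287]
tcp_rot: [-0.405, -0.575, -0.411, 0.58]
contact_force: [-17.4, 7.4, 18.3]
gripper_width: 0.004
```

```bash
python3 - <<'E'
from h import *
go(.097,-.001,.030)
E
```

```text
shift cm [-0.13 -0.34  0.14] box now mm [100.4   0.4  28.7] yaw z->ex -90.01 F [-17.4   7.4  18.3] 8.0
```

That's the end stop: motion stalled at 100.4 mm and the force jumped to about 19 N. I'll back off from the bar, then draw straight up.

Emit:
move_arm(series=[[[0,0,0,0,0],[0,-0.4,0,0,0],[0,-0.9,0,0,0],[0,-1.5,0,0,0],[0,-2.0,0,0,0],[-0.3,-2.2,0,0,0],[-0.8,-2.2,0,0,0],[-1.3,-2.2,0,0,0],[-1.8,-2.2,0,0,0],[-2.5,-2.2,0,0,0],[-4,-2.2,0,0,0],[-7,-2.2,0,0,0],[-10,-2.2,0,0,0],[-14,-2.2,0,0,0],[-18,-2.2,0,0,0],[-20,-2.2,0,0,0],[-20,-2.2,0,0,0]]])

```text
t: 9.7
position: [0.6241, -0.0668, 0.2329]
tcp_rot: [0.41, 0.579, 0.407, -0.576]
contact_force: [0.0, 0.6, -0.0]
gripper_width: 0.01
```

```bash
python3 - <<'E'
from h import *
go(.097,-.001,.030)
s=snap('scene');c=s['frame'][130:290,180:390,::-1]
cv2.imwrite('pics/sc4.png',cv2.resize(c,None,fx=3.5,fy=3.5,interpolation=cv2.INTER_CUBIC))
E
```

```text
shift cm [20.29  1.07  0.17] box now mm [ 85.1   0.4 232.9] yaw z->ex -90.01 F [ 0.   0.6 -0. ] 9.7
```

View pics/sc4.png

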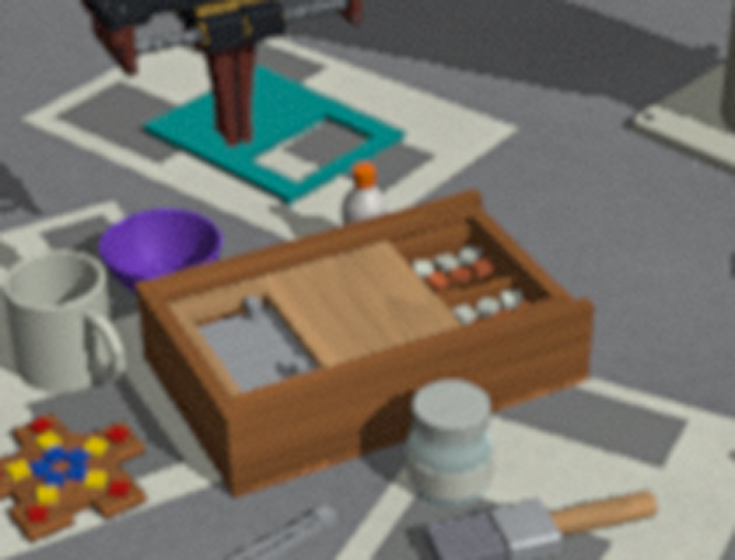

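The lid is against the far wall, and both teeth, at px (255,302) and (290,368), stand in the window. One numeric check, then I'll hand in.

```bash
python3 - <<'E'
from h import *
s=env.snapshot('scene')
# crop px: bar near-face corners, lid near-edge corners, plate
g=lambda x,y:(x/3.5+180,y/3.5+130)
for n,p,z in [('bar top near',(200,322),.06),('lid near edge L',(391,242),.06),('lid near edge R',(456,325),.06),('plate',(245,350),None),('lid top',(360,300),None),('tooth',(255,301),None)]:
    print(n,(box(world(s,*g(*p),z))*1e3).round(1))
env.job_done()
E
```

```text
bar top near [106.5 -36.6  60. ]
lid near edge L [-67.  -66.2  60. ]
lid near edge R [-60.1  52.4  60. ]
plate [83.5 -7.5 45.8]
lid top [-14.5 -14.7  54.3]
tooth [ 60.7 -39.9  61.9]
the job is handed in; nothing more can be done
```

The box is open. I pressed the plate down about 17 mm with the closed fingertip while the lid was shut, then pushed the lid's front bar past the teeth to the end stop. There the finger stalled and the sideways force jumped to about 19 N. I backed off the bar, drew the finger straight up, and handed the job in at about 10 s of the 38 s allowed.

**Last checks:**
- **Lid position:** its near edge is at box x about -60 to -67 mm, where fully open is -65.
- **Catch plate:** its top reads 45.8 mm (46 when up), with both teeth standing in the window.
- **Arm and surroundings:** the finger was well clear, with contact force near zero. The things visible near the box (mug, bowl, star, jar, glue bottle, brush, tweezers) look unmoved in the final picture. I did not measure their positions.

**Readings that disagreed:**
- **Lid height:** one depth pixel on the lid's top gave 54 mm instead of 60. I did not follow it up; in the picture the lid sits flat in its grooves.
- **Bar face:** my rough pixel reading put it at 106.5 mm instead of 111.

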